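# Hook the far bread basket over and set out the jam jar

## Task

The bread basket with the jam jar in it stands too far away: take the bamboo hook from its rest, hook it inside the basket's near rim and draw the basket at least 12 cm closer with the jar still standing in it, touching neither basket nor jar with the gripper until then. Lay the hook back in the two notches of its rest as it lay, then lift the jar out and set it down gently, upright, in the middle of the aluminium coaster. Leave the basket standing flat where you drew it, and leave the mugs, the butter dish and the spoon as they are.

Things in the scene. Friction and masses are not known exactly. Their poses are not given: they have to be found in the camera images.
- hook_mid (a point): Middle of the loose bamboo hook, about its centre of mass: stick 200 long (x, to the hooked end), 14 wide, 16 mm thick, z up. At x = +94 mm a blade 12 mm thick, 24 mm wide turns down, ending 42 mm below this point. At the -x end a grip 34 mm long, 26 mm wide. 90 g. Lies in the rest, hooked end away from the robot; grip it across its width between the rest's uprights.
- hook_blade (a point): Centre of the lower end of the hook's down-turned blade, 94 mm along x and 42 mm below hook_mid.
- rest_seat (a point): Fixed white hook rest: base 150 (x) x 60 x 10 mm, two uprights at x = -60 and +60 mm, 12 mm thick, 46 mm wide, each with an open notch in its top: floor 52 mm above the table, 26 mm wide, cheeks up to 64 mm. This point, 60 mm above the table over the base's middle, is where hook_mid lies when home (x axes alike). Left or right of the middle; coaster opposite.
- basket_mid (a point): Centre of the loose, shallow open bamboo bread basket (about 300 g, slides on the table): 140 mm along its x (away from the robot), 180 mm along y, 35 mm high, walls and floor 6 mm. This point is 17.5 mm above its underside. The near wall is at -x, its inner face at x = -64 mm.
- jar_mid (a point): Centre of the loose amber glass jam jar with steel screw lid (about 280 g), 56 mm across, 100 mm tall; this point is half-way up. It stands in the basket, 4 to 18 mm beyond the basket's middle and up to 40 mm to either side.
- coaster_top (a point): Centre of the top face of the fixed round aluminium coaster, 110 mm across, 8 mm high.
- mug_a: Bystander: matte blue mug with one handle, 80 mm across, 90 mm tall; origin at the centre of its underside. Stands beside the basket, left or right of it.
- mug_b: Bystander: matte blue mug with one handle, 80 mm across, 90 mm tall; origin at the centre of its underside. Stands beside the basket, left or right of it.
- butter_dish: Bystander: white ceramic butter dish with hinged lid and knob, 100 x 150 mm, about 60 mm tall with its lid; origin at the centre of its underside. Stands far out to one side.
- spoon: Bystander: bamboo serving spoon 200 mm long lying on the table far out to the other side; origin at the middle of its length.
Mind the look-alikes: they are no part of the job. Of the things shaped like the part that bears jar_mid, the amber glass one is meant.

How it is judged:
By the outcome, as a careful person would: the job done as asked, in the order asked, and still so for the second after the job is handed in, with the robot touching nothing.
It also fails if it takes over 61 s, if anything falls off the work surface, if the arm or the gripper's body presses on something with over 40 N, if the wrist force passes 120 N, or if a joint passes its speed limit or range.

## Robot

A 7-joint arm with a two-finger parallel gripper is mounted at the origin on the work surface. World frame = base frame: x ahead of the robot, y to its left, z up, the work surface at z = 0. Lengths are in m, angles in rad, forces in N, time in s.
With the tool pointing down it reaches from about 0.4 to 0.75 m from the base axis. Payload 19.5 kg.
Tool frame: the origin (TCP) lies midway between the tips of the shut fingers; the grasp point (between the pads) lies 19 mm behind it; z points along the fingers, y is the line along which they close (so a half turn about z gives the same grasp; the last joint's range is limited). The gripper opens to 85 mm and grips with 20 to 120 N. Pads are 22 mm wide; open, the fingers measure 114 mm over their backs; the gripper's body (76 mm by 85 mm) begins 54 mm behind the grasp point. The pads swing forward as they close: fully open they stand 13 mm farther back than shut.
Start: joints at [1.234, 0.707, -0.028, 1.485, 0.022, 0.951, -0.075], TCP at [0.167, -0.55, 0.231] pointing down, gripper open.
Joint ranges: [-2.71, 2.71], [-0.32, 2.16], [-1.57, 1.52], [0, 2.45], [-1.46, 4.6], [0, 2.02], [-2.83, 2.83]. Speed limits (rad/s): [1.89, 1.89, 2.57, 2.57, 3.01, 3.01, 3.01].

## Interface

Orientations are given as a unit quaternion [w, x, y, z].
In Python, from station import r, get_image gives the robot as it stands.
- The arm moves only by the tool send_rows, never from a script. Its argument "targets" is a list of rows, each a list of 7 numbers: the turn, a rotation vector about the tool's x, y, z normalised to -1 to 1, where 1 is 0.15 rad, then the shift along the tool's x, y, z normalised to -1 to 1, where 1 is 0.025 m, then the opening, from -1 (shut) to 1 (fully open), so that 0 is half open. A call has 1 to 12 rows; each row shifts and turns the commanded pose from where the row before left it, along the tool's axes as they then stand; what a row does not reach is not made up. A row lasts 1/10 s, in which the tool goes at most 50 mm and 8.59 degrees, less where a joint would pass 70% of its speed; a pose out of reach is approached as far as the arm can. A call with a number of a shift or a turn outside -1 to 1 is refused whole. A call with a gripper value outside its range is refused whole. The fingers move at their own pace and stop on an object; "force" is the grip in N (left out, the last holds). Time passes only in rows, so rows that do not move let the fingers close. It gives the time, the measured TCP pose, the force, the opening and the grip force at its end, in the units of the state.
- r.state(): the state, without advancing time (a new reading comes with each control period).
- get_image(name): name is "side" or "top" or "wrist"; returns a dict with "frame" (384x512x3 uint8, blue, green, red), "depth" (384x512 float32, m along the optical axis (not along the pixel's ray), 0 where there is no reading), "fovy" (degrees; the focal length in pixels is half the picture's height over the tangent of half this angle, whatever the lens; pixels are square), "cx", "cy" (the principal point, pixels), "dist_coeffs" ([k1, k2, p1, p2, k3] as OpenCV has them; the pictures are not rectified), "extrinsics" (4x4, takes a point from world to camera coordinates). Camera axes: x right, y down, z forward; pixel columns grow to the right and rows downward; lengths in m; the calibration is good to about 2 mm. A picture is of the moment at which its call begins.
- r.sign_off(): hands the job in; it is judged then, once.
The state is a dict: "time_s": time; "qpos": joint angles; "qvel": joint speeds; "joint_torque": joint torques, N m; "tcp_pos": TCP position; "eef_rot": TCP orientation; "wrist_force": force on the tool from outside, world axes, zero at the start; "torque": the same for the moment, N m; "grip_width": finger opening in m; "grip_force": force on a finger pad.
Only numpy, scipy, OpenCV 4.12 (cv2) and the standard library are available. Lean on these libraries where they do the work, as an engineer would, in place of code of your own. Each camera call takes 0.05 s, during which the arm holds its last target. There are 200 camera calls.

## Working session

There is one attempt and no reset: what is moved stays moved. The work goes in short steps, Python scripts to look and compute and a tool call to move; the robot and the scene stay as the last step left them, time stands still between calls to the robot, and variables do not carry over. Pictures are saved under pics/ and viewed, at most 11 in all, crops included, and the job is handed in when it is done.

Besides the shell and the picture viewer there is one more tool, called after "Emit:" as name(argument=value, ...) on one line, values as JSON. send_rows: Moves the arm, as the interface text tells. Scaled input: -1 to 1 covers 0.025 m each way for a shift and 0.15 rad each way for a turn. Its arguments: {"type":"object","properties":{"targets":{"type":"array","items":{"type":"array","items":{"type":"number"}}},"force":{"type":"number"}},"required":["targets"]}

```bash
ls; mkdir -p pics; cat > h.py <<'E'
import numpy as np, cv2, pickle
from station import r, get_image
def grab(n,tag):
    d=get_image(n); cv2.imwrite(f'pics/{tag}.png',d['frame']); pickle.dump(d,open(f'pics/{tag}.pkl','wb')); return d
def load(tag): return pickle.load(open(f'pics/{tag}.pkl','rb'))
def K(d):
    f=d['frame'].shape[0]/2/np.tan(np.radians(d['fovy'])/2)
    return np.array([[f,0,d['cx']],[0,f,d['cy']],[0,0,1.]])
def cloud(d):
    h,w=d['depth'].shape; u,v=np.meshgrid(np.arange(w,dtype=float),np.arange(h,dtype=float))
    n=cv2.undistortPoints(np.stack([u,v],-1).reshape(-1,1,2),K(d),np.array(d['dist_coeffs'],float)).reshape(h,w,2)
    z=d['depth']; P=np.stack([n[...,0]*z,n[...,1]*z,z],-1); E=np.array(d['extrinsics'])
    W=(P-E[:3,3])@E[:3,:3]; W[z==0]=np.nan; return W
E
python3 - <<'E'
from h import *
for n in('top','side'):
    d=grab(n,n+'0'); E=np.array(d['extrinsics']); print(n,d['fovy'],-E[:3,:3].T@E[:3,3])
s=r.state(); print(s['tcp_pos'],s['eef_rot'],s['grip_width'],s['time_s'])
a=cv2.imread('pics/top0.png');b=cv2.imread('pics/side0.png')
E
```

```text
pics
top 53.177736081100946 [ 0.49975791 -0.00456807  1.23485364]
side 50.99470201718242 [0.07467589 0.52922032 0.93399626]
[ 0.16699068 -0.54997291  0.23090509] [-4.70795531e-04  9.89159455e-01  1.46844625e-01 -7.88005831e-05] 0.08586254844921551 0.1
```

View pics/top0.png

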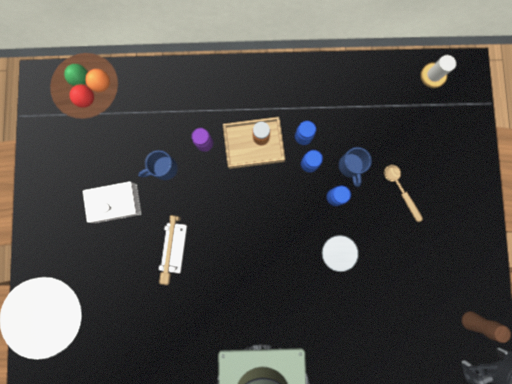

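View pics/side0.png

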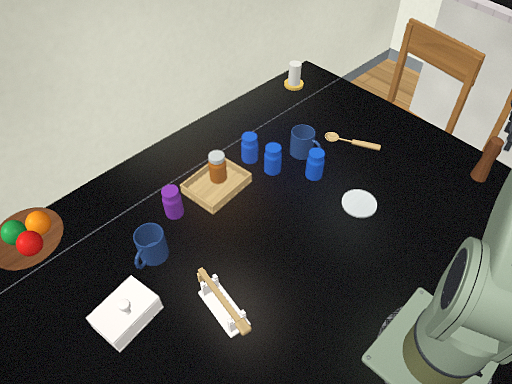

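The top view shows the basket at about (254,142) with the jar lid at (261,131). The hook on its rest is at (170,250), with its blade end at (174,218) and its grip at (165,280), and the coaster is at (340,254). Blue jars at (306,131), (312,160) and (339,195) and a purple one at (201,138) are the look-alikes.

```bash
python3 - <<'E'
from h import *
d=load('top0');W=cloud(d);f=d['frame'].astype(int)
def reg(n,u0,u1,v0,v1,zl,zh):
    M=np.zeros(W.shape[:2],bool);M[v0:v1,u0:u1]=1
    M&=(W[...,2]>zl)&(W[...,2]<zh); p=W[M]
    c,(a,b),t=cv2.minAreaRect((p[:,:2]*1000).astype(np.float32))
    print(n,len(p),'rect c',np.round(c,1),'size',round(a),round(b),'ang',round(t,1),'zmed',np.round(np.median(p[:,2])*1000,1),'mean',np.round(p.mean(0)*1000,1)); return p
print('table',np.nanmedian(W[300:340,250:330,2]))
reg('hook',150,190,205,295,.055,.09)
reg('base',150,190,205,295,.005,.02)
reg('rim',215,292,112,172,.026,.045)
reg('bask',215,292,112,172,.004,.045)
reg('lid',250,275,118,145,.09,.13)
reg('coaster',318,362,232,276,.004,.02)
for n,b in dict(blue1=(295,320,118,146),blue2=(300,325,148,174),purple=(188,214,125,153),mugb=(335,375,145,190),muga=(138,176,148,186),blue3=(326,353,184,208)).items(): reg(n,*b,.05,.13)
s=load('side0');W=cloud(s)
print('side')
reg('hook',190,255,260,335,.055,.09)
reg('rim',178,255,150,215,.026,.045)
reg('lid',205,228,148,165,.08,.13)
reg('coaster',335,382,185,220,.004,.02)
E
```

```text
table 0.00026951157961964964
hook 481 rect c [446.7 267.5] size 46 206 ang 82.4 zmed 67.3 mean [439.7 269.6  66.9]
base 589 rect c [446.5 281.5] size 124 278 ang 89.5 zmed 9.5 mean [452.5 261.7   9.7]
rim 436 rect c [780.9   7.8] size 141 180 ang 5.8 zmed 34.4 mean [781.8   6.8  34.2]
bask 2026 rect c [788.2   6.9] size 248 197 ang 88.4 zmed 7.8 mean [778.1  11.   13.6]
lid 223 rect c [799.8 -16.7] size 45 49 ang 88.0 zmed 105.9 mean [799.  -16.5 105.4]
coaster 988 rect c [ 418.7 -259. ] size 134 136 ang 87.6 zmed 8.2 mean [ 419.6 -255.3    8.3]
blue1 298 rect c [ 798.2 -154. ] size 51 52 ang 16.7 zmed 98.8 mean [ 795.2 -152.8   91.1]
blue2 293 rect c [ 707.8 -170.5] size 52 52 ang 11.6 zmed 99.2 mean [ 705.8 -168.4   92. ]
purple 284 rect c [785.5 165. ] size 47 52 ang 86.1 zmed 98.7 mean [782.8 163.8  91.2]
mugb 372 rect c [ 670.3 -295.3] size 79 147 ang 70.2 zmed 79.7 mean [ 685.9 -302.3   78.6]
muga 318 rect c [709.4 307.4] size 105 78 ang 84.0 zmed 78.0 mean [706.8 301.2  76.2]
blue3 303 rect c [ 598.7 -248.1] size 51 52 ang 53.0 zmed 99.3 mean [ 597.1 -245.9   92.5]
side
hook 730 rect c [448.8 272.2] size 47 207 ang 82.0 zmed 67.0 mean [435.4 276.5  66.1]
rim 545 rect c [780.8  13.8] size 143 324 ang 7.4 zmed 32.4 mean [774.2  10.1  32.7]
lid 208 rect c [799.4 -14.5] size 48 51 ang 46.6 zmed 103.6 mean [795.1 -12.3 101.1]
coaster 677 rect c [ 431.5 -246.5] size 133 113 ang 43.7 zmed 7.0 mean [ 418.1 -251.5    7.1]
```

```bash
cat >> h.py <<'E'
from scipy.spatial.transform import Rotation as Ro
def todo(p,yaw):
    "rows' units from the current pose to a tool-down pose with tool-x at yaw (deg)"
    s=r.state(); q=np.array(s['eef_rot']); R=Ro.from_quat(q[[1,2,3,0]]); y=np.radians(yaw); c,t=np.cos(y),np.sin(y)
    T=Ro.from_matrix([[c,t,0],[t,-c,0],[0,0,-1]])
    x=R.as_matrix()[:,0]
    print('t',round(s['time_s'],2),'tcp',np.round(s['tcp_pos'],4),'yaw',round(np.degrees(np.arctan2(x[1],x[0])),2),'turn',np.round((R.inv()*T).as_rotvec()/.15,2),
     'shift now-axes',np.round(R.inv().apply(np.array(p)-s['tcp_pos'])/.025,2),'final-axes',np.round(T.inv().apply(np.array(p)-s['tcp_pos'])/.025,2))
E
python3 - <<'E'
from h import *
for tag,b in (('top0',(150,190,205,295)),('side0',(190,255,260,335))):
    d=load(tag);W=cloud(d);hsv=cv2.cvtColor(d['frame'],cv2.COLOR_BGR2HSV)
    M=np.zeros(W.shape[:2],bool);M[b[2]:b[3],b[0]:b[1]]=1
    M&=(W[...,2]>.063)&(W[...,2]<.072)&(hsv[...,1]>70); p=W[M]*1000
    print(tag,len(p),cv2.minAreaRect(p[:,:2].astype(np.float32)),cv2.fitLine(p[:,:2].astype(np.float32),cv2.DIST_HUBER,0,.01,.01).ravel(),np.median(p[:,2]))
todo([.45,-.2,.231],-8); todo([.446,.269,.2],-8)
E
```

```text
top0 270 ((447.2026672363281, 266.55206298828125), (26.932804107666016, 204.7591094970703), 79.55083465576172) [ 9.9006093e-01 -1.4063916e-01  4.4473096e+02  2.6996323e+02] 68.08314711848635
side0 518 ((449.43499755859375, 276.86968994140625), (26.062103271484375, 206.02076721191406), 83.6391830444336) [ 9.8912913e-01 -1.4704953e-01  4.4045679e+02  2.7608582e+02] 67.72371033302824
t 0.1 tcp [ 0.167  -0.55    0.2309] yaw 16.89 turn [-0.01  0.    2.9 ] shift now-axes [ 1.490e+01 -1.011e+01  1.000e-02] final-axes [  9.26 -15.44  -0.  ]
t 0.1 tcp [ 0.167  -0.55    0.2309] yaw 16.89 turn [-0.01  0.    2.9 ] shift now-axes [ 20.2  -28.1    1.26] final-axes [  6.49 -33.99   1.24]
```

Emit:
send_rows(targets=[[0, 0, 0.97, 1, -0.6, 0, 1], [0, 0, 0.97, 1, -0.8, 0, 1], [0, 0, 0.96, 1, -0.9, 0, 1], [0, 0, 0, 1, -1, 0, 1], [0, 0, 0, 1, -1, 0, 1], [0, 0, 0, 1, -1, 0, 1], [0, 0, 0, 1, -1, 0, 1], [0, 0, 0, 1, -1, 0, 1], [0, 0, 0, 1, -1, 0, 1], [0, 0, 0, 1, -1, 0, 1], [0, 0, 0, 0.5, -1, 0, 1], [0, 0, 0, 0, -1, 0, 1]])

```text
time_s: 1.3
tcp_pos: [0.4518, -0.2845, 0.2307]
eef_rot: [-0.0, 0.998, -0.069, -0.0]
wrist_force: [0.6, -0.9, -0.3]
grip_width: 0.0855
grip_force: 0.0
```

Emit:
send_rows(targets=[[0, 0, 0, 0, -1, 0, 1], [0, 0, 0, 0, -1, 0, 1], [0, 0, 0, 0, -1, 0, 1], [0, 0, 0, 0, -1, 0, 1], [0, 0, 0, 0, -1, 0, 1], [0, 0, 0, 0, -1, 0, 1], [0, 0, 0, 0, -1, 0, 1], [0, 0, 0, 0, -1, 0, 1], [0, 0, 0, -0.4, -1, 0, 1], [0, 0, 0, -0.4, -1, 0, 1], [0, 0, 0, -0.4, -1, 0, 1], [0, 0, 0, -0.4, -1, 0, 1]])

```text
time_s: 2.5
tcp_pos: [0.4523, 0.0178, 0.2312]
eef_rot: [-0.0, 0.998, -0.07, -0.0]
wrist_force: [0.5, 0.5, 0.6]
grip_width: 0.0854
grip_force: 0.0
```

```bash
python3 -c "
from h import *
todo([.447,.271,.18],-8.2);print(r.state()['qpos'])"
```

```text
t 2.5 tcp [0.4523 0.0178 0.2312] yaw -8.03 turn [-0.    0.    0.02] shift now-axes [ -1.62 -10.     2.05] final-axes [ -1.65 -10.     2.05]
[-0.24714082  0.54459389  0.22916301  1.91170736 -0.18263091  0.70552585
 -1.62147074]
```

Emit:
send_rows(targets=[[0, 0, 0, -0.3, -1, 0, 1], [0, 0, 0, -0.3, -1, 0, 1], [0, 0, 0, -0.3, -1, 0, 1], [0, 0, 0, -0.3, -1, 0, 1], [0, 0, 0, -0.3, -1, 0, 1], [0, 0, 0, 0, -1, 0.4, 1], [0, 0, 0, 0, -1, 0.4, 1], [0, 0, 0, 0, -1, 0.4, 1], [0, 0, 0, 0, -1, 0.4, 1], [0, 0, 0, 0, -0.5, 0.4, 1], [0, 0, 0, 0, 0, 0, 1]])

```text
time_s: 3.6
tcp_pos: [0.4481, 0.2579, 0.18]
eef_rot: [0.0, 0.998, -0.069, -0.001]
wrist_force: [0.0, -0.8, 0.7]
grip_width: 0.0852
grip_force: 0.0
```

```bash
python3 - <<'E'
from h import *
d=grab('wrist','w1');W=cloud(d);hsv=cv2.cvtColor(d['frame'],cv2.COLOR_BGR2HSV)
M=(W[...,2]>.064)&(W[...,2]<.072)&(hsv[...,1]>70)&(abs(W[...,0]-.447)<.12)&(abs(W[...,1]-.27)<.06); p=W[M]*1000
print(len(p),cv2.minAreaRect(p[:,:2].astype(np.float32)),cv2.fitLine(p[:,:2].astype(np.float32),cv2.DIST_HUBER,0,.01,.01).ravel(),np.median(p[:,2]))
E=np.array(d['extrinsics']);print(-E[:3,:3].T@E[:3,3],d['fovy'])
todo([.447,.271,.041],-8.2)
E
```

```text
3280 ((449.16864013671875, 272.81561279296875), (25.60274314880371, 205.33009338378906), 81.89785766601562) [ 9.8963279e-01 -1.4362083e-01  4.5715173e+02  2.7067136e+02] 67.00440454313829
[0.52028359 0.24741185 0.32136616] 67.94918794951646
t 3.65 tcp [0.4485 0.2567 0.1808] yaw -8.01 turn [0.01 0.01 0.02] shift now-axes [-0.13 -0.57  5.59] final-axes [-0.14 -0.56  5.59]
```

View pics/w1.png

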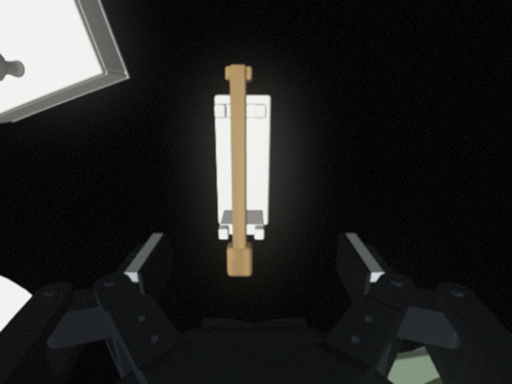

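Emit:
send_rows(targets=[[0, 0, 0.02, -0.07, -0.6, 0.4, 1], [0, 0, 0, 0, 0, 1, 1], [0, 0, 0, 0, 0, 1, 1], [0, 0, 0, 0, 0, 1, 1], [0, 0, 0, 0, 0, 1, 1], [0, 0, 0, 0, 0, 0.8, 1], [0, 0, 0, 0, 0, 0.3, 1], [0, 0, 0, 0, 0, 0, 1], [0, 0, 0, 0, 0, 0, 1]])

```text
time_s: 4.55
tcp_pos: [0.4495, 0.2724, 0.0447]
eef_rot: [-0.0, 0.997, -0.072, 0.0]
wrist_force: [0.7, -0.0, -0.2]
grip_width: 0.0854
grip_force: 0.0
```

```bash
python3 -c "
from h import *
todo([.449,.272,.041],-8.25)"
```

```text
t 4.55 tcp [0.4495 0.2724 0.0447] yaw -8.22 turn [-0. -0.  0.] shift now-axes [-0.02  0.02  0.15] final-axes [-0.02  0.02  0.15]
```

Good. I'll close on the hook.

Emit:
send_rows(targets=[[0, 0, 0, 0, 0, 0.15, 0.2], [0, 0, 0, 0, 0, 0, -0.3], [0, 0, 0, 0, 0, 0, -0.55], [0, 0, 0, 0, 0, 0, -1], [0, 0, 0, 0, 0, 0, -1], [0, 0, 0, 0, 0, 0, -1], [0, 0, 0, 0, 0, 0, -1], [0, 0, 0, 0, 0, 0, -1]], force=60)

```text
time_s: 5.35
tcp_pos: [0.4492, 0.2723, 0.0404]
eef_rot: [-0.0, 0.997, -0.072, 0.0]
wrist_force: [-1.1, -0.6, 5.9]
grip_width: 0.0129
grip_force: 58.5
```

Emit:
send_rows(targets=[[0, 0, 0, 0, 0, -0.4, -1], [0, 0, 0, 0, 0, -0.8, -1], [0, 0, 0, 0, 0, -0.9, -1], [0, 0, 0, 0, 0, -0.9, -1], [0, 0, 0, 0, 0, -0.9, -1], [0, 0, 0, 0, 0, -0.3, -1], [0, 0, -0.3, 0, 0.4, 0, -1], [0, 0, -0.6, 0.2, 0.7, 0, -1], [0, 0, -0.5, 0.4, 0.9, 0, -1], [0, 0, -0.23, 0.5, 0.9, 0, -1], [0, 0, 0, 0.5, 0.9, 0, -1], [0, 0, 0, 0.5, 0.9, 0, -1]], force=90)

```text
time_s: 6.55
tcp_pos: [0.5045, 0.1571, 0.145]
eef_rot: [-0.0, 0.999, 0.051, -0.0]
wrist_force: [0.3, 0.4, -1.2]
grip_width: 0.0123
grip_force: 87.7
```

Emit:
send_rows(targets=[[0, 0, 0, 0.5, 0.9, 0, -1], [0, 0, 0, 0.5, 0.9, 0, -1], [0, 0, 0, 0.5, 0.9, 0, -1], [0, 0, 0, 0.5, 0.9, 0, -1], [0, 0, 0, 0.5, 0.9, 0, -1], [0, 0, 0, 0.5, 0.9, 0, -1], [0, 0, 0, 0.5, 0.8, 0, -1], [0, 0, 0, 0.4, 0.4, 0, -1], [0, 0, 0, 0.2, 0, 0, -1], [0, 0, 0, 0, 0, 0, -1], [0, 0, 0, 0, 0, 0, -1]])

```text
time_s: 7.65
tcp_pos: [0.6223, 0.0053, 0.1449]
eef_rot: [-0.0, 0.999, 0.051, -0.0]
wrist_force: [-0.8, 0.9, -0.7]
grip_width: 0.0127
grip_force: 87.7
```

```bash
python3 - <<'E'
from h import *
todo([.641,-.0173,.1365],5.8)
for n in('side','wrist','top'):
    d=grab(n,n[0]+'2')
    W=cloud(d);hsv=cv2.cvtColor(d['frame'],cv2.COLOR_BGR2HSV)
    M=(W[...,2]>.15)&(W[...,2]<.18)&(hsv[...,1]>70)&(hsv[...,0]<25)&(abs(W[...,0]-.64)<.13)&(abs(W[...,1])<.08); p=W[M]*1000
    if len(p)>20: print(n,len(p),cv2.minAreaRect(p[:,:2].astype(np.float32)),np.percentile(p[:,2],[5,50,95]), p[p[:,0]>p[:,0].max()-15].mean(0),p[p[:,0]<p[:,0].min()+20].mean(0))
    M=(W[...,2]>.03)&(W[...,2]<.042)&(abs(W[...,0]-.78)<.1)&(abs(W[...,1])<.12)&(hsv[...,1]>60)&(hsv[...,0]<25);p=W[M]*1000
    print(n,'rim',len(p), cv2.minAreaRect(p[:,:2].astype(np.float32)) if len(p)>9 else '')
a=[cv2.imread(f'pics/{x}2.png') for x in 'sw']
cv2.imwrite('pics/c2.png',np.hstack([x[:, 60:440] for x in a]))
E
```

```text
t 7.65 tcp [0.6223 0.0053 0.1449] yaw 5.86 turn [-0.    0.    0.01] shift now-axes [0.65 0.97 0.34] final-axes [0.65 0.97 0.34]
side 392 ((620.2659301757812, 13.72121810913086), (203.08004760742188, 31.972877502441406), 7.635566711425781) [157.06925447 170.05033741 174.15971472] [714.52393647  21.16627814 164.47811391] [527.96653302   2.55919772 169.55208403]
side rim 259 ((779.7682495117188, 26.310897827148438), (143.08383178710938, 150.7458038330078), 7.4659743309021)
wrist 5232 ((655.8939819335938, 12.436393737792969), (137.00054931640625, 27.423778533935547), 3.4843592643737793) [157.91041024 171.14107559 172.33743661] [717.31462079  11.45537116 163.66127966] [597.95089335   3.60167069 171.14358414]
wrist rim 2288 ((743.1796875, 2.997406005859375), (62.532020568847656, 180.6732940673828), 6.066183567047119)
top rim 248 ((780.6417846679688, 7.860160827636719), (140.83572387695312, 180.7108612060547), 5.471585750579834)
```

View pics/c2.png

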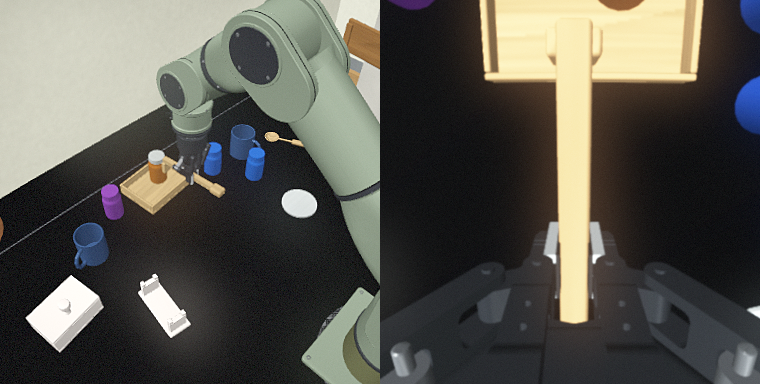

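Emit:
send_rows(targets=[[0, 0, 0, 0.3, 0.4, 0, -1], [0, 0, 0, 0.34, 0.6, 0.34, -1], [0, 0, 0, 0, 0, 0.5, -1], [0, 0, 0, 0, 0, 0.8, -1], [0, 0, 0, 0, 0, 0.8, -1], [0, 0, 0, 0, 0, 0.7, -1], [0, 0, 0, 0, 0, 0.5, -1], [0, 0, 0, 0, 0, 0.3, -1], [0, 0, 0, 0, 0, 0, -1], [0, 0, 0, 0, 0, 0, -1]])

```text
time_s: 8.8
tcp_pos: [0.6415, -0.0189, 0.0471]
eef_rot: [-0.0, 0.999, 0.051, 0.0]
wrist_force: [1.0, -0.6, -0.4]
grip_width: 0.0127
grip_force: 87.8
```

```bash
python3 - <<'E'
from h import *
todo([.641,-.0185,.0365],5.8)
d=grab('wrist','w3')
E
```

```text
t 8.8 tcp [ 0.6415 -0.0189  0.0471] yaw 5.81 turn [-0. -0.  0.] shift now-axes [-0.02 -0.02  0.43] final-axes [-0.02 -0.02  0.43]
```

View pics/w3.png

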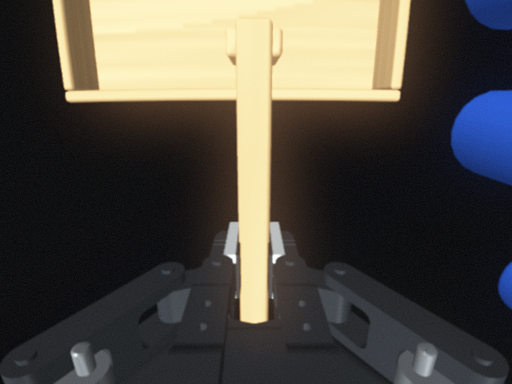

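Emit:
send_rows(targets=[[0, 0, 0, 0, 0, 0.3, -1], [0, 0, 0, -0.1, 0, 0.12, -1], [0, 0, 0, -0.15, 0, 0, -1], [0, 0, 0, -0.15, 0, 0, -1], [0, 0, 0, -0.15, 0, 0, -1], [0, 0, 0, -0.2, 0, 0, -1], [0, 0, 0, -0.25, 0, 0, -1], [0, 0, 0, -0.3, 0, 0, -1], [0, 0, 0, -0.3, 0, 0, -1], [0, 0, 0, -0.3, 0, 0, -1], [0, 0, 0, -0.3, 0, 0, -1], [0, 0, 0, -0.3, 0, 0, -1]])

```text
time_s: 10.05
tcp_pos: [0.5786, -0.0254, 0.0361]
eef_rot: [-0.0, 0.999, 0.051, 0.0]
wrist_force: [2.7, 0.3, -0.6]
grip_width: 0.0125
grip_force: 87.9
```

Emit:
send_rows(targets=[[0, 0, 0, -0.3, 0, 0, -1], [0, 0, 0, -0.3, 0, 0, -1], [0, 0, 0, -0.3, 0, 0, -1], [0, 0, 0, -0.3, 0, 0, -1], [0, 0, 0, -0.3, 0, 0, -1], [0, 0, 0, -0.3, 0, 0, -1], [0, 0, 0, -0.3, 0, 0, -1], [0, 0, 0, -0.3, 0, 0, -1], [0, 0, 0, -0.3, 0, 0, -1], [0, 0, 0, -0.25, 0, 0, -1], [0, 0, 0, -0.15, 0, 0, -1], [0, 0, 0, -0.05, 0, 0, -1]])

```text
time_s: 11.25
tcp_pos: [0.5005, -0.0333, 0.0361]
eef_rot: [-0.0, 0.999, 0.051, -0.0]
wrist_force: [2.6, -0.3, -0.7]
grip_width: 0.0125
grip_force: 87.9
```

```bash
cat >> h.py <<'E'
def basket(tag,x0):
    for n in('side','top'):
        d=grab(n,n[0]+tag);W=cloud(d);hsv=cv2.cvtColor(d['frame'],cv2.COLOR_BGR2HSV)
        box=(abs(W[...,0]-x0)<.12)&(abs(W[...,1])<.12)
        M=(W[...,2]>.03)&(W[...,2]<.04)&box&(hsv[...,1]>60)&(hsv[...,0]<25);p=W[M]*1000
        print(n,'rim',len(p), cv2.minAreaRect(p[:,:2].astype(np.float32)) if len(p)>9 else '')
        M=(W[...,2]>.098)&(W[...,2]<.115)&box&(abs(W[...,0]-x0-.02)<.045)&(hsv[...,1]<60);p=W[M]*1000
        if len(p)>9: print(n,'lid',len(p), cv2.minAreaRect(p[:,:2].astype(np.float32)),np.median(p[:,2]))
E
python3 - <<'E'
from h import *
todo([.497,-.033,.0365],5.8); print(r.state()['wrist_force'])
basket('4',.645)
E
```

```text
t 11.25 tcp [ 0.5005 -0.0333  0.0361] yaw 5.8 turn [-0.  0. -0.] shift now-axes [-0.14 -0.03 -0.02] final-axes [-0.14 -0.03 -0.02]
[ 2.58774856 -0.27300784 -0.65755188]
side rim 349 ((653.1922607421875, -3.1107254028320312), (142.5767364501953, 181.45936584472656), 5.5785417556762695)
side lid 183 ((672.8146362304688, -26.813087463378906), (46.42618942260742, 50.307098388671875), 47.090911865234375) 104.22589987683082
top rim 364 ((651.986572265625, -6.3509674072265625), (140.3714599609375, 179.8189239501953), 4.938493728637695)
top lid 218 ((670.74072265625, -31.18190574645996), (44.845916748046875, 47.93715286254883), 88.46478271484375) 105.99530438750749
```

View pics/s4.png

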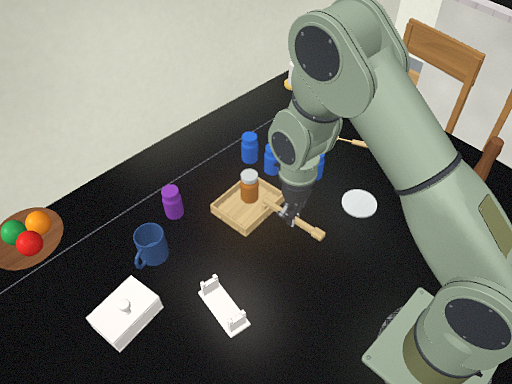

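Emit:
send_rows(targets=[[0, 0, 0, -0.1, 0, 0, -1], [0, 0, 0, -0.15, 0, 0, -1], [0, 0, 0, -0.1, 0, 0, -1], [0, 0, 0, 0, 0, 0, -1], [0, 0, 0, 0, 0, 0, -1], [0, 0, 0, 0.15, 0, 0, -1], [0, 0, 0, 0.25, 0, -0.1, -1], [0, 0, 0, 0, 0, -0.5, -1], [0, 0, 0, 0, 0, -0.9, -1], [0, 0, 0, 0, 0, -1, -1], [0, 0, 0, 0, 0, -1, -1], [0, 0, 0, 0, 0, -0.8, -1]])

```text
time_s: 12.55
tcp_pos: [0.5021, -0.0332, 0.1459]
eef_rot: [-0.0, 0.999, 0.051, 0.001]
wrist_force: [0.1, 0.6, -1.2]
grip_width: 0.0125
grip_force: 87.9
```

```bash
python3 - <<'E'
from h import *
todo([.4492,.2723,.14],-8.22); print(r.state()['wrist_force'])
E
```

```text
t 12.55 tcp [ 0.5021 -0.0332  0.1459] yaw 5.8 turn [-0.   -0.01  1.63] shift now-axes [ -0.87 -12.37   0.23] final-axes [ -3.84 -11.79   0.24]
[ 0.12960884  0.61346526 -1.17766561]
```

Emit:
send_rows(targets=[[0, 0, 0, 0, -0.5, 0, -1], [0, 0, 0, 0, -0.9, 0, -1], [0, 0, 0, 0, -1, 0, -1], [0, 0, 0, 0, -1, 0, -1], [0, 0, 0, 0, -1, 0, -1], [0, 0, 0.3, 0, -1, 0, -1], [0, 0, 0.5, -0.2, -1, 0, -1], [0, 0, 0.5, -0.3, -1, 0, -1], [0, 0, 0.33, -0.3, -1, 0, -1], [0, 0, 0, -0.3, -1, 0, -1], [0, 0, 0, -0.3, -0.9, 0, -1], [0, 0, 0, -0.2, -0.5, 0, -1]])

```text
time_s: 13.75
tcp_pos: [0.4576, 0.241, 0.1436]
eef_rot: [-0.0, 0.998, -0.07, -0.0]
wrist_force: [0.1, -0.7, -1.6]
grip_width: 0.0126
grip_force: 88.0
```

Emit:
send_rows(targets=[[0, 0, 0, -0.2, -0.3, 0, -1], [0, 0, 0, 0, 0, 0, -1], [0, 0, 0, 0, 0, 0, -1]])

```text
time_s: 14.05
tcp_pos: [0.4549, 0.246, 0.1437]
eef_rot: [0.0, 0.997, -0.072, 0.0]
wrist_force: [0.3, -0.2, -0.2]
grip_width: 0.0122
grip_force: 88.0
```

```bash
python3 - <<'E'
from h import *
todo([.4492,.2723,.14],-8.22)
E
```

```text
t 14.05 tcp [0.4549 0.246  0.1437] yaw -8.26 turn [ 0. -0. -0.] shift now-axes [-0.38 -1.01  0.15] final-axes [-0.37 -1.01  0.15]
```

Emit:
send_rows(targets=[[0, 0, 0, -0.18, -0.5, 0, -1], [0, 0, 0, -0.2, -0.5, 0.15, -1], [0, 0, 0, 0, 0, 0.5, -1], [0, 0, 0, 0, 0, 0.5, -1], [0, 0, 0, 0, 0, 0, -1], [0, 0, 0, 0, 0, 0, -1]])

```text
time_s: 14.65
tcp_pos: [0.4487, 0.2734, 0.1149]
eef_rot: [0.0, 0.997, -0.071, -0.0]
wrist_force: [-0.1, 0.2, -1.3]
grip_width: 0.0125
grip_force: 88.0
```

```bash
python3 - <<'E'
from h import *
todo([.4492,.2723,.0404],-8.22)
d=grab('wrist','w5');W=cloud(d);hsv=cv2.cvtColor(d['frame'],cv2.COLOR_BGR2HSV)
R=Ro.from_euler('z',-8.22,degrees=True).as_matrix(); L=(W-[.4492,.2723,0])@R
M=(hsv[...,1]>70)&(abs(L[...,1])<.03)&(W[...,2]>.12)&(W[...,2]<.16)&(L[...,0]<.12); p=L[M]*1000
for a,b in((20,50),(50,80),(86,110)):
    q=p[(p[:,0]>a)&(p[:,0]<b)]; print(a,len(q),'ymid',(np.percentile(q[:,1],[2,98])).mean(),'xmax',q[:,0].max(),'z',np.percentile(q[:,2],[50,98]))
d=grab('side','s5');W=cloud(d);hsv=cv2.cvtColor(d['frame'],cv2.COLOR_BGR2HSV);L=(W-[.4492,.2723,0])@R
M=(hsv[...,1]>70)&(abs(L[...,1])<.03)&(W[...,2]>.09)&(W[...,2]<.16)&(abs(L[...,0])<.12); p=L[M]*1000
print('side x range',np.percentile(p[:,0],[.5,99.5]),'z by x',[np.percentile(p[abs(p[:,0]-x)<8][:,2],95) for x in(-85,-60,40,60,95) if (abs(p[:,0]-x)<8).sum()>3])
E
```

```text
t 14.65 tcp [0.4487 0.2734 0.1149] yaw -8.2 turn [0. 0. 0.] shift now-axes [0.03 0.04 2.98] final-axes [0.02 0.04 2.98]
20 2042 ymid 0.4656313597320718 xmax 49.99197785483679 z [141.25636653 142.46563529]
50 2547 ymid 0.4910180441660841 xmax 79.98743119694846 z [141.23697249 142.53846209]
86 2193 ymid 0.263759380451817 xmax 101.69574559223643 z [140.76295076 142.45657172]
side x range [-103.90624111  100.02792745] z by x [np.float64(146.476116574152), np.float64(143.97827521920925), np.float64(135.45822400802365)]
```

View pics/w5.png

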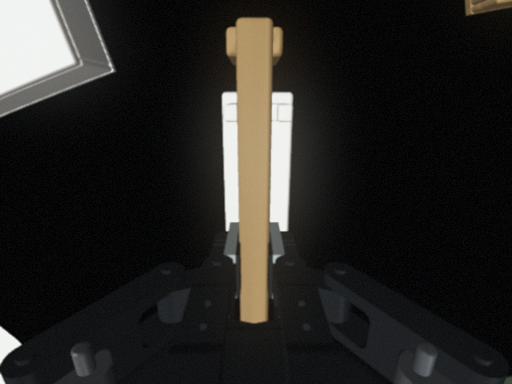

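Emit:
send_rows(targets=[[0, 0, 0, 0.02, 0.04, 0.4, -1], [0, 0, 0, 0, 0, 0.7, -1], [0, 0, 0, 0, 0, 0.6, -1], [0, 0, 0, 0, 0, 0.5, -1], [0, 0, 0, 0, 0, 0.35, -1], [0, 0, 0, 0, 0, 0.2, -1], [0, 0, 0, 0, 0, 0.12, -1], [0, 0, 0, 0, 0, 0.06, -1], [0, 0, 0, 0, 0, 0, -1], [0, 0, 0, 0, 0, 0, -1]], force=40)

```text
time_s: 15.75
tcp_pos: [0.4493, 0.2721, 0.0419]
eef_rot: [-0.0, 0.997, -0.072, 0.0]
wrist_force: [0.2, -0.4, -0.6]
grip_width: 0.0125
grip_force: 88.0
```

Emit:
send_rows(targets=[[0, 0, 0, 0, 0, 0.05, -1], [0, 0, 0, 0, 0, 0, -1], [0, 0, 0, 0, 0, 0, -0.6], [0, 0, 0, 0, 0, 0, -0.4], [0, 0, 0, 0, 0, 0, -0.2], [0, 0, 0, 0, 0, 0, 0.2], [0, 0, 0, 0, 0, 0, 0.6], [0, 0, 0, 0, 0, 0, 1], [0, 0, 0, 0, 0, 0, 1], [0, 0, 0, 0, 0, -0.4, 1], [0, 0, 0, 0, 0, -0.8, 1], [0, 0, 0, 0, 0, -1, 1]])

```text
time_s: 16.95
tcp_pos: [0.4489, 0.2718, 0.0962]
eef_rot: [0.0, 0.997, -0.072, -0.0]
wrist_force: [0.4, 0.8, 0.4]
grip_width: 0.0854
grip_force: 0.0
```

Emit:
send_rows(targets=[[0, 0, 0, 0, 0, -1, 1], [0, 0, 0, 0, 0, -1, 1], [0, 0, 0, 0, 0, -0.8, 1], [0, 0, 0, 0, 0, 0, 1], [0, 0, 0, 0, 0, 0, 1]])

```text
time_s: 17.45
tcp_pos: [0.4491, 0.2721, 0.1658]
eef_rot: [-0.0, 0.997, -0.071, 0.0]
wrist_force: [-1.2, 0.1, -1.2]
grip_width: 0.0855
grip_force: 0.0
```

```bash
python3 - <<'E'
from h import *
s=r.state();print(s['grip_width'])
d=grab('wrist','w6');W=cloud(d);hsv=cv2.cvtColor(d['frame'],cv2.COLOR_BGR2HSV)
M=(W[...,2]>.064)&(W[...,2]<.072)&(hsv[...,1]>70)&(abs(W[...,0]-.447)<.12)&(abs(W[...,1]-.27)<.06); p=W[M]*1000
print(len(p),cv2.minAreaRect(p[:,:2].astype(np.float32)),cv2.fitLine(p[:,:2].astype(np.float32),cv2.DIST_HUBER,0,.01,.01).ravel(),np.median(p[:,2]))
basket('6',.645)
todo([.662,-.032,.17],0)
E
```

```text
0.08554326635845738
3622 ((449.5487365722656, 270.5159606933594), (25.249176025390625, 203.41314697265625), 81.14292907714844) [ 9.8982328e-01 -1.4230199e-01  4.5836255e+02  2.7019794e+02] 67.02643864498927
side rim 210 ((621.4067993164062, -5.852836608886719), (97.06626892089844, 182.0341033935547), 5.280402660369873)
top rim 359 ((642.6895141601562, -7.06195068359375), (140.0888214111328, 179.8688201904297), 5.104079723358154)
top lid 217 ((661.4478149414062, -31.76352882385254), (46.70956039428711, 47.72186279296875), 61.3031005859375) 106.435213056448
t 17.6 tcp [0.4489 0.2718 0.1648] yaw -8.21 turn [ 0.    0.01 -0.96] shift now-axes [10.17 10.81 -0.21] final-axes [ 8.52 12.15 -0.21]
```

View pics/s6.png

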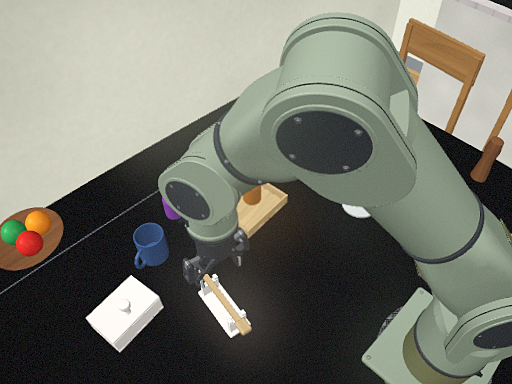

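Emit:
send_rows(targets=[[0, 0, 0, 0.3, 0.4, -0.2, 1], [0, 0, -0.3, 0.8, 0.8, -0.3, 1], [0, 0, -0.4, 0.9, 1, 0, 1], [0, 0, -0.26, 0.9, 1, 0, 1], [0, 0, 0, 0.8, 1, 0, 1], [0, 0, 0, 0.8, 1, 0, 1], [0, 0, 0, 0.8, 1, 0, 1], [0, 0, 0, 0.8, 1, 0, 1], [0, 0, 0, 0.8, 1, 0, 1], [0, 0, 0, 0.8, 1, 0, 1], [0, 0, 0, 0.8, 1, 0, 1], [0, 0, 0, 0.3, 0.8, 0, 1]])

```text
time_s: 18.8
tcp_pos: [0.6621, -0.0128, 0.1774]
eef_rot: [0.001, 1.0, -0.0, -0.0]
wrist_force: [-1.0, -0.9, -0.1]
grip_width: 0.0851
grip_force: 0.0
```

Emit:
send_rows(targets=[[0, 0, 0, 0, 0.5, 0, 1], [0, 0, 0, 0, 0.2, 0, 1], [0, 0, 0, 0, 0, 0, 1], [0, 0, 0, 0, 0, 0, 1]])

```text
time_s: 19.2
tcp_pos: [0.661, -0.0259, 0.178]
eef_rot: [-0.0, 1.0, 0.001, -0.0]
wrist_force: [0.3, -0.0, -0.0]
grip_width: 0.0856
grip_force: 0.0
```

```bash
python3 - <<'E'
from h import *
todo([.661,-.031,.05],0)
d=grab('wrist','w7');W=cloud(d)
M=(W[...,2]>.1)&(W[...,2]<.112)&(abs(W[...,0]-.66)<.05)&(abs(W[...,1]+.03)<.05);p=W[M]*1000
print(len(p),cv2.minEnclosingCircle(p[:,:2].astype(np.float32)),cv2.minAreaRect(p[:,:2].astype(np.float32)),np.median(p[:,2]))
E
```

```text
t 19.2 tcp [ 0.661  -0.0259  0.178 ] yaw 0.1 turn [-0.    0.    0.01] shift now-axes [-0.    0.21  5.12] final-axes [-0.    0.21  5.12]
2895 ((663.453369140625, -32.44452667236328), 24.757373809814453) ((663.8026733398438, -32.4329719543457), (48.859188079833984, 48.71794128417969), 88.7038803100586) 104.8475958579066
```

View pics/w7.png

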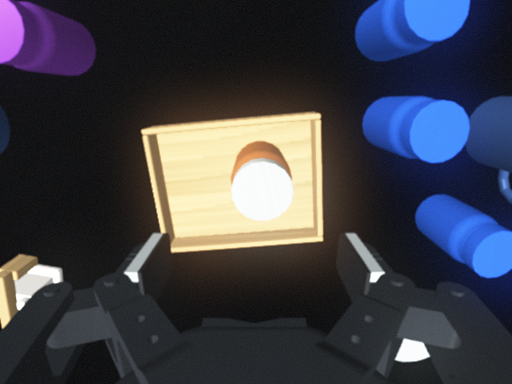

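Emit:
send_rows(targets=[[0, 0, 0, 0.08, 0.26, 0.3, 1], [0, 0, 0, 0, 0, 0.8, 1], [0, 0, 0, 0, 0, 1, 1], [0, 0, 0, 0, 0, 1, 1], [0, 0, 0, 0, 0, 1, 1], [0, 0, 0, 0, 0, 0.7, 1], [0, 0, 0, 0, 0, 0.24, 1], [0, 0, 0, 0, 0, 0, 1], [0, 0, 0, 0, 0, 0, 0.6]], force=40)

```text
time_s: 20.15
tcp_pos: [0.6637, -0.0335, 0.0526]
eef_rot: [0.0, 1.0, 0.0, 0.001]
wrist_force: [-0.1, -0.4, -0.6]
grip_width: 0.073
grip_force: 0.0
```

Emit:
send_rows(targets=[[0, 0, 0, 0, 0, 0, 0.4], [0, 0, 0, 0, 0, 0, 0.2], [0, 0, 0, 0, 0, 0, -0.2], [0, 0, 0, 0, 0, 0, -0.2], [0, 0, 0, 0, 0, 0, -0.2], [0, 0, 0, 0, 0, 0, -0.2]])

```text
time_s: 20.75
tcp_pos: [0.6638, -0.0334, 0.053]
eef_rot: [-0.0, 1.0, 0.0, 0.001]
wrist_force: [-1.6, 1.1, 8.6]
grip_width: 0.0541
grip_force: 41.6
```

Emit:
send_rows(targets=[[0, 0, 0, 0, 0, -0.2, -0.2], [0, 0, 0, 0, 0, -0.4, -0.2], [0, 0, 0, 0, 0, -0.6, -0.2], [0, 0, 0, 0, 0, -0.8, -0.2], [0, 0, 0, 0, 0, -0.7, -0.2], [0, 0, 0, 0, 0, -0.4, -0.2], [0, 0, 0, 0, 0, -0.1, -0.2], [0, 0, 0, 0, 0, 0, -0.2]])

```text
time_s: 21.55
tcp_pos: [0.6632, -0.0334, 0.1319]
eef_rot: [-0.0, 1.0, 0.0, 0.0]
wrist_force: [-0.1, -0.3, -2.3]
grip_width: 0.054
grip_force: 42.7
```

```bash
python3 - <<'E'
from h import *
for t,b in(('top0',(315,365,228,280)),('side0',(335,382,183,222))):
    d=load(t);W=cloud(d);g=d['frame'].min(2)
    M=np.zeros(g.shape,np.uint8);M[b[2]:b[3],b[0]:b[1]]=(g[b[2]:b[3],b[0]:b[1]]>110)
    p=W[(M>0)&(W[...,2]<.012)&(W[...,2]>.004)]*1000
    print(t,len(p),cv2.minEnclosingCircle(p[:,:2].astype(np.float32)),p.mean(0))
todo([.419,-.254,.13],0); print(r.state()['grip_width'],r.state()['wrist_force'])
E
```

```text
top0 871 ((419.9455261230469, -258.077880859375), 56.59306716918945) [ 418.99053265 -256.07780498    8.16451597]
side0 670 ((422.01806640625, -253.45982360839844), 55.496788024902344) [ 418.06238589 -251.72199653    7.11677867]
t 21.55 tcp [ 0.6632 -0.0334  0.1319] yaw 0.05 turn [-0.   -0.    0.01] shift now-axes [-9.78  8.82  0.08] final-axes [-9.77  8.82  0.08]
0.053999888857389954 [-0.07196845 -0.30754748 -2.26569898]
```

Emit:
send_rows(targets=[[0, 0, 0, -0.2, 0.2, 0, -0.2], [0, 0, 0, -0.5, 0.4, 0, -0.2], [0, 0, 0, -0.8, 0.7, 0, -0.2], [0, 0, 0, -0.9, 0.8, 0, -0.2], [0, 0, 0, -0.9, 0.8, 0, -0.2], [0, 0, 0, -0.9, 0.8, 0, -0.2], [0, 0, 0, -0.9, 0.8, 0, -0.2], [0, 0, 0, -0.9, 0.8, 0, -0.2], [0, 0, 0, -0.9, 0.8, 0, -0.2], [0, 0, 0, -0.8, 0.8, 0, -0.2], [0, 0, 0, -0.7, 0.7, 0, -0.2], [0, 0, 0, -0.5, 0.5, 0, -0.2]])

```text
time_s: 22.75
tcp_pos: [0.439, -0.2374, 0.1315]
eef_rot: [0.0, 1.0, -0.0, -0.001]
wrist_force: [0.3, 0.7, -1.9]
grip_width: 0.0542
grip_force: 42.7
```

Emit:
send_rows(targets=[[0, 0, 0, -0.4, 0.3, 0, -0.2], [0, 0, 0, -0.3, 0.2, 0, -0.2], [0, 0, 0, -0.1, 0.1, 0, -0.2], [0, 0, 0, 0, 0, 0, -0.2], [0, 0, 0, 0, 0, 0, -0.2]])

```text
time_s: 23.25
tcp_pos: [0.4215, -0.2506, 0.1317]
eef_rot: [-0.0, 1.0, 0.001, 0.0]
wrist_force: [0.2, -0.1, -1.2]
grip_width: 0.0543
grip_force: 42.7
```

```bash
python3 - <<'E'
from h import *
todo([.4195,-.256,.13],0)
d=grab('wrist','w8');W=cloud(d);g=d['frame'].min(2)
M=(g>70)&(W[...,2]<.013)&(W[...,2]>.005)&(np.hypot(W[...,0]-.419,W[...,1]+.256)<.075);p=W[M]*1000
print(len(p),cv2.minEnclosingCircle(p[:,:2].astype(np.float32)) if len(p) else '')
M=(W[...,2]>.05)&(np.hypot(W[...,0]-.419,W[...,1]+.256)<.05);print(M.sum())
d=grab('side','s8');W=cloud(d)
cv2.imwrite('pics/c8.png',np.hstack([cv2.imread('pics/w8.png')[:, 60:440],cv2.imread('pics/s8.png')[:, 132:]]))
E
```

```text
t 23.25 tcp [ 0.4215 -0.2506  0.1317] yaw 0.09 turn [-0.   -0.    0.01] shift now-axes [-0.08  0.22  0.07] final-axes [-0.08  0.22  0.07]
5907 ((421.1532287597656, -256.86883544921875), 55.00821304321289)
43674
```

View pics/c8.png

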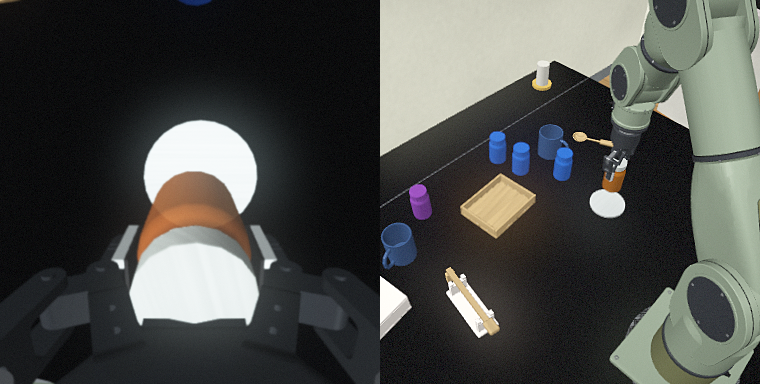

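Emit:
send_rows(targets=[[0, 0, 0, -0.02, 0.12, 0.2, -0.2], [0, 0, 0, 0, 0.12, 0.5, -0.2], [0, 0, 0, 0, 0, 0.6, -0.2], [0, 0, 0, 0, 0, 0.6, -0.2], [0, 0, 0, 0, 0, 0.5, -0.2], [0, 0, 0, 0, 0, 0.3, -0.2], [0, 0, 0, 0, 0, 0.15, -0.2], [0, 0, 0, 0, 0, 0.1, -0.2], [0, 0, 0, 0, 0, 0, -0.2], [0, 0, 0, 0, 0, 0, -0.2]])

```text
time_s: 24.35
tcp_pos: [0.4206, -0.2572, 0.0583]
eef_rot: [0.0, 1.0, 0.0, 0.0]
wrist_force: [0.6, -0.7, -2.6]
grip_width: 0.0539
grip_force: 42.7
```

Emit:
send_rows(targets=[[0, 0, 0, 0, 0, 0.04, -0.2], [0, 0, 0, 0, 0, 0.03, -0.2], [0, 0, 0, 0, 0, 0.03, -0.2], [0, 0, 0, 0, 0, 0, -0.2], [0, 0, 0, 0, 0, 0, -0.2]])

```text
time_s: 24.85
tcp_pos: [0.4204, -0.2571, 0.0555]
eef_rot: [-0.0, 1.0, 0.0, -0.0]
wrist_force: [-0.6, -0.2, -2.5]
grip_width: 0.0544
grip_force: 42.7
```

Emit:
send_rows(targets=[[0, 0, 0, 0, 0, 0.02, -0.2], [0, 0, 0, 0, 0, 0.02, -0.2], [0, 0, 0, 0, 0, 0.01, -0.2], [0, 0, 0, 0, 0, 0, -0.2]])

```text
time_s: 25.25
tcp_pos: [0.4205, -0.2571, 0.0549]
eef_rot: [0.0, 1.0, 0.0, 0.0]
wrist_force: [-3.4, 2.6, 17.7]
grip_width: 0.0545
grip_force: 44.6
```

Contact: the jar is on the coaster. I'll back off a hair, then open slowly.

Emit:
send_rows(targets=[[0, 0, 0, 0, 0, -0.02, -0.2], [0, 0, 0, 0, 0, 0, -0.2], [0, 0, 0, 0, 0, 0, 0.3], [0, 0, 0, 0, 0, 0, 0.4], [0, 0, 0, 0, 0, 0, 0.6], [0, 0, 0, 0, 0, 0, 0.8], [0, 0, 0, 0, 0, 0, 1], [0, 0, 0, 0, 0, 0, 1], [0, 0, 0, 0, 0, -0.3, 1], [0, 0, 0, 0, 0, -0.6, 1], [0, 0, 0, 0, 0, -1, 1], [0, 0, 0, 0, 0, -1, 1]])

```text
time_s: 26.45
tcp_pos: [0.4202, -0.257, 0.1285]
eef_rot: [-0.0, 1.0, 0.0, -0.0]
wrist_force: [0.3, -0.3, 0.1]
grip_width: 0.0855
grip_force: 0.0
```

Emit:
send_rows(targets=[[0, 0, 0, 0, 0, -1, 1], [0, 0, 0, 0, 0, -1, 1], [0, 0, 0, 0, 0, -0.8, 1], [0, 0, 0, 0, 0, 0, 1], [0, 0, 0, 0, 0, 0, 1]])

```text
time_s: 26.95
tcp_pos: [0.4204, -0.2571, 0.1976]
eef_rot: [0.0, 1.0, 0.0, 0.0]
wrist_force: [-0.4, 0.9, -0.3]
grip_width: 0.0854
grip_force: 0.0
```

```bash
python3 - <<'E'
from h import *
s=r.state();print(s['tcp_pos'],s['wrist_force'],s['time_s'])
d=grab('wrist','w9');W=cloud(d)
M=(W[...,2]>.1)&(W[...,2]<.115)&(np.hypot(W[...,0]-.421,W[...,1]+.257)<.05);p=W[M]*1000
print('lid',len(p),cv2.minEnclosingCircle(p[:,:2].astype(np.float32)),np.percentile(p[:,2],[5,50,95]))
basket('9',.645)
cv2.imwrite('pics/c9.png',np.hstack([cv2.imread('pics/w9.png')[:, 60:440],cv2.imread('pics/s9.png')[:, 132:]]))
E
```

```text
[ 0.42041946 -0.25707568  0.19758017] [-0.40695282  0.94285329 -0.2666401 ] 26.95
lid 2528 ((420.1049499511719, -256.9136962890625), 24.87447166442871) [105.5534017  106.83012289 107.87153007]
side rim 374 ((643.9500122070312, -3.9931716918945312), (142.01377868652344, 182.88818359375), 4.462371349334717)
top rim 378 ((642.7318115234375, -7.164237976074219), (140.47821044921875, 179.72032165527344), 4.886931896209717)
```

View pics/c9.png

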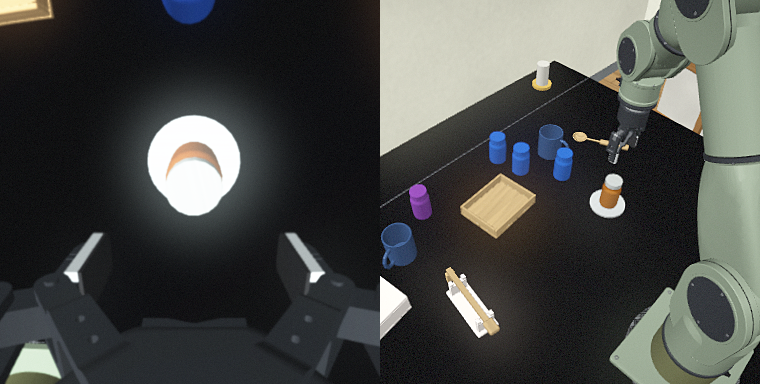

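The jar stands upright in the middle of the coaster at (608,190) in the combined picture. The hook is in its rest, the basket stands flat, and the gripper is clear of everything.

```bash
python3 -c "
from station import r
print(r.sign_off())"
```

```text
the job is handed in; nothing more can be done
None
```

The job is handed in at about 27 s of the 61 s: I drew the basket about 13.8 cm closer with the jar standing in it, laid the hook back in its rest, and set the jar upright within about 1 mm of the coaster's centre.

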